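# Find the release notch and pop the microscope case open

### The arm

A 6-joint arm with a two-finger parallel gripper is mounted at the origin on the work surface. World frame = base frame: x ahead of the robot, y to its left, z up, the work surface at z = 0. Lengths are in m, angles in rad, forces in N, time in s.
With the tool pointing down it reaches from about 0.3 to 0.875 m from the base axis. Payload 4.2 kg.
Tool frame: the origin (TCP) lies at the very end of the fingers, on their centre line; the grasp point (between the pads) lies 19 mm behind it; z points along the fingers, y is the direction in which the jaws open and shut (so a half turn about z gives the same grasp; the last joint's range is limited). The gripper opens to 85 mm and grips with 20 to 120 N. Pads are 22 mm wide; open, the fingers measure 114 mm over their backs; the gripper's body (76 mm by 85 mm) begins 54 mm behind the grasp point. The pads swing forward as they close: fully open they stand 13 mm farther back than shut.
Start: joints at [1.134, 0.32, 1.565, -0, 1.257, -0.02], TCP at [0.233, 0.526, 0.231] pointing down, gripper open.
Joint ranges: [-3.11, 3.11], [-0.84, 2.01], [0.21, 2.61], [-1.34, 4.49], [0.05, 2.63], [-2.56, 2.56]. Speed limits (rad/s): [2.57, 2.57, 3.14, 3.14, 3.14, 3.14].

### API

Orientations are given as a unit quaternion [w, x, y, z].
In Python, from rig import ctrl, grab_frame gives the robot as it stands. The module is installed in compiled form; this text tells all that it offers.
- The arm moves only by the shell command python3 -m jog 'ROWS'. ROWS is text: rows parted by semicolons, each of 7 numbers parted by spaces: the shift along the tool's x, y, z in cm, then the turn, a rotation vector about the tool's x, y, z in rad, then the finger opening in cm, from 0 to 8.54. In form: tx ty tz wx wy wz grip; .... A call has 1 to 20 rows; each row is the pose to reach, as a shift and turn from the pose commanded when the call began, along the tool's axes at that moment; what a row does not reach only later rows make up. A row lasts 1/8 s, in which the tool goes at most 62.5 mm and 10.7 degrees, less where a joint would pass 70% of its speed; a pose out of reach is approached as far as the arm can. A call with a gripper value outside its range is refused whole. The fingers move at their own pace and stop on an object; the grip force is fixed at half the most. Time passes only in rows, so rows that repeat a pose let the fingers close. It gives the time, the measured TCP pose, the force and the opening at its end, in the units of the state.
- ctrl.state(): the state, without advancing time (a new reading comes with each control period).
- grab_frame(name): name is "side" or "top" or "wrist"; returns a dict with "image" (420x560x3 uint8, blue, green, red), "vertical_fov" (degrees; the focal length in pixels is half the picture's height over the tangent of half this angle, whatever the lens; pixels are square), "cx", "cy" (the principal point, pixels), "eye" and "rotation" of the camera in the world. Camera axes: x right, y down, z forward; pixel columns grow to the right and rows downward; lengths in m; the calibration is good to about 2 mm. A picture is of the moment at which its call begins. There is no depth.
- ctrl.job_done(): hands the job in, once; it reports no verdict.
The state is a dict: "time_s": time; "joint_positions": joint angles; "qd": joint speeds; "joint_torque": joint torques, N m; "tool_pos": TCP position; "eef_rot": TCP orientation; "force": force on the tool from outside, world axes, zero at the start; "moment": the same for the moment, N m; "opening": opening from 0.0 (shut) to 1.0 (fully open).
Only numpy, scipy, OpenCV 4.12 (cv2) and the standard library are available. Lean on these libraries where they do the work, as an engineer would, in place of code of your own. Each camera call takes 0.05 s, during which the arm holds its last target.

### The job

Open the microscope's carrying case by touch: put a fingertip on top of the rail along its front edge at the rail's left end, feel along the rail towards the right until you find the notch, and press the release key inside the notch fully down so that the lid pops ajar, then take the hand away. Only fingertips are needed: do not pry or push the lid itself, and do not push, tip or pick up anything standing around the case.

Things in the scene. Friction and masses are not known exactly. Their poses are not given: they have to be found in the camera images.
- case: grey plastic carrying case lying flat, fixed, 260 (x) by 360 (y) by 85 mm high. Origin: centre of its underside, on the table. x points from the front edge (robot side) to the hinge, y along the front edge to the robot's left, z up. Its front 70 mm is a step 45 mm high that carries the rail. The lid's front edge is 44 mm behind the rail's centre line.
- rail_left_end (a point): left end of the visible rail, on the centre line of its top, at (-105, +100, 72) mm in the case frame. The rail is 14 mm thick (x), does not give, and runs level from here 200 mm along the case's -y, between two corner bumpers 32 mm thick in x, 77 mm long in y and 78 mm high (6 mm above the rail).
- rail_right_end (a point): right end of the rail, at (-105, -100, 72) mm in the case frame. The rail has one notch, a gap 50 mm long (y) right through its thickness. The notch's centre lies anywhere from y = -5 to y = -65 mm in the case frame, differs each time and is not reported: feel or look for it. The rail left of it is unbroken.
- key (a joint): release key, m: 0 up as at the start, 0.008 fully down. A bar of the case's plastic, 12 mm thick (x), running inside the rail on its centre line and bare only in the notch, over its whole 50 mm; its top is 58 mm above the table (14 mm below the rail's top) when up, 50 mm when down. Slides straight down against 5 N or so of friction, has no spring and stays where left.
- lid (a joint): lid, rad: 0 shut, 0.15 ajar (front edge about 28 mm up). Geared to the key: the lid rises in proportion as the key goes down, and stays ajar while the key is down. Turns about the far (+x) edge of the case.
- lid_front (a point): middle of the lid's front edge, on its top, at (-61, 0, 81) mm in the case frame when shut. The lid is a panel 186 (x) by 356 (y) mm, the hinge at its far edge. The fingers must not touch it.
- pocket_scope: turquoise toy pocket microscope lying on the table, about 105 mm long, 45 mm wide, 30 mm high, loose; origin under its middle. A bystander, in front of the case's left part.
- jar: small clear specimen jar with white cap, 44 mm across, 55 mm tall, loose; origin at the centre of its underside. A bystander, in front of the case.
- slide_box: small wooden slide box, 50 by 85 by 32 mm, loose; origin at the centre of its underside. A bystander, in front of the case's right part.
- dropper: amber dropper bottle, 32 mm across, 75 mm tall, loose; origin at the centre of its underside. A bystander to the right of the case.
- magnifier: hand magnifier lying flat, 160 mm long, 64 mm across the lens, 14 mm high, loose; origin under its handle. A bystander to the left of the case.

How it is judged:
By the outcome, as a careful person would: the job done as asked, in the order asked, and still so for the second after the job is handed in, with the robot touching nothing.
It also fails if it takes over 54 s, if anything falls off the work surface, if the arm or the gripper's body presses on something with over 40 N, if the wrist force passes 120 N, or if a joint passes its speed limit or range.

## Working session

There is one attempt and no reset: what is moved stays moved. The work goes in short steps, Python scripts to look and compute and a shell command to move; the robot and the scene stay as the last step left them, time stands still between calls to the robot, and variables do not carry over. Pictures are saved under pics/ and viewed, and the job is handed in when it is done.

```bash
mkdir -p pics; python3 - <<'E'
from rig import ctrl, grab_frame
import cv2
s=ctrl.state(); print(s)
for n in ("side","top","wrist"):
    f=grab_frame(n); cv2.imwrite(f"pics/{n}0.png",f["image"]); print(n,{k:v for k,v in f.items() if k!="image"})
E
```

```text
{'time_s': 0.0, 'joint_positions': array([ 1.13398886e+00,  3.20281891e-01,  1.56566609e+00, -5.63180114e-06,
        1.25740753e+00, -1.99958437e-02]), 'qd': array([-0.00034534, -0.00070332, -0.00102264, -0.000774  , -0.0011523 ,
       -0.00091167]), 'joint_torque': array([ 3.05628440e-03, -4.15528035e+01, -2.34161139e+01,  3.08554118e-04,
        8.05235381e-03,  8.86672751e-06]), 'tool_pos': array([0.23258447, 0.52534047, 0.23049304]), 'eef_rot': array([-1.96964940e-04,  2.06899537e-01,  9.78361796e-01, -8.59141479e-04]), 'force': array([-0.57600285,  0.28298605,  1.44193735]), 'moment': array([-0.00130784, -0.01279099, -0.02713287]), 'opening': 1.0010654333407318}
side {'vertical_fov': 45.47905256969738, 'cx': 282.00885915372623, 'cy': 213.8151313217322, 'eye': array([ 0.47868949, -0.77647006,  0.93267095]), 'rotation': array([-0.3829688 ,  0.92084484, -0.06747235,  0.02876047])}
top {'vertical_fov': 51.943752451100096, 'cx': 279.37524349176743, 'cy': 205.77535252740049, 'eye': array([0.49769428, 0.03343792, 1.11038387]), 'rotation': array([-0.04519608,  0.71099226, -0.70083584,  0.03572754])}
wrist {'vertical_fov': 59.96769125789136, 'cx': 274.64336575370135, 'cy': 207.15088674491574, 'eye': array([0.15953674, 0.5574925 , 0.37336776]), 'rotation': array([0.12975847, 0.82770547, 0.53943542, 0.08411792])}
```

View pics/side0.png

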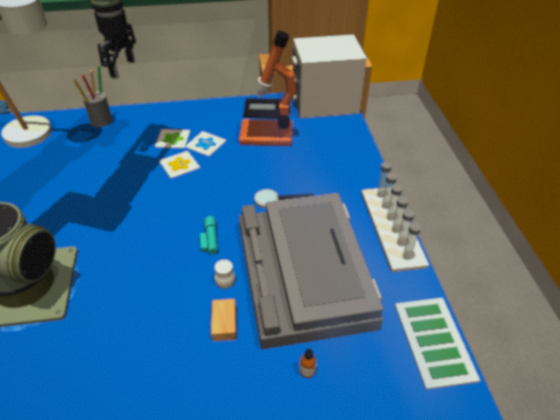

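View pics/top0.png

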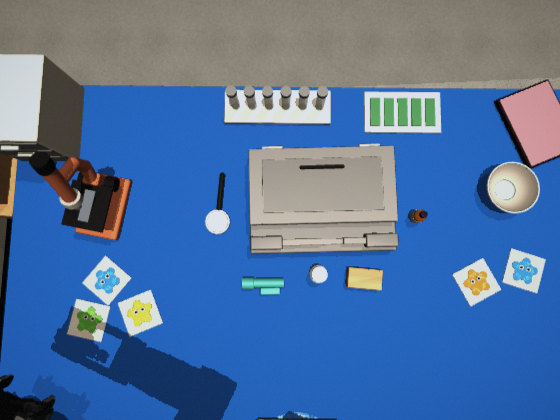

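View pics/wrist0.png

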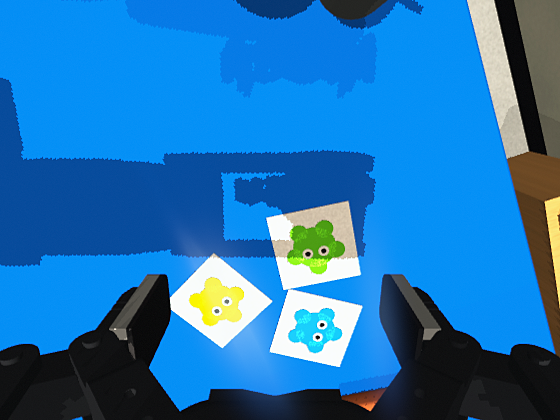

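The top view shows the case at about cols 249–397, rows 148–252, with the rail near row 241 (cols 282–366). I'll zoom in on it.

```bash
cat > h.py <<'E'
import numpy as np, cv2
from scipy.spatial.transform import Rotation as R
from rig import ctrl, grab_frame
def rot(q): return R.from_quat([q[1],q[2],q[3],q[0]])
def foc(f): return 210/np.tan(np.radians(f["vertical_fov"]/2))
def ray(f,u,v,z):
    d=rot(f["rotation"]).apply([(u-f["cx"])/foc(f),(v-f["cy"])/foc(f),1.]); e=np.array(f["eye"])
    return e+d*(z-e[2])/d[2]
def proj(f,p):
    c=rot(f["rotation"]).inv().apply(np.array(p)-f["eye"]); return c[:2]/c[2]*foc(f)+[f["cx"],f["cy"]]
E
python3 - <<'E'
from h import *
f=grab_frame("top"); i=f["image"]
c=i[135:265,235:405]; cv2.imwrite("pics/topz.png",cv2.resize(c[:,:],None,fx=4.5,fy=4.5,interpolation=cv2.INTER_CUBIC))
c=i[222:258,245:405]; cv2.imwrite("pics/topz2.png",cv2.resize(c,None,fx=5,fy=5,interpolation=cv2.INTER_NEAREST))
f=grab_frame("side"); i=f["image"]
c=i[190:345,225:385]; cv2.imwrite("pics/sidez.png",cv2.resize(c,None,fx=3.8,fy=3.8,interpolation=cv2.INTER_CUBIC))
E
```

```text
(no output)
```

View pics/topz.png

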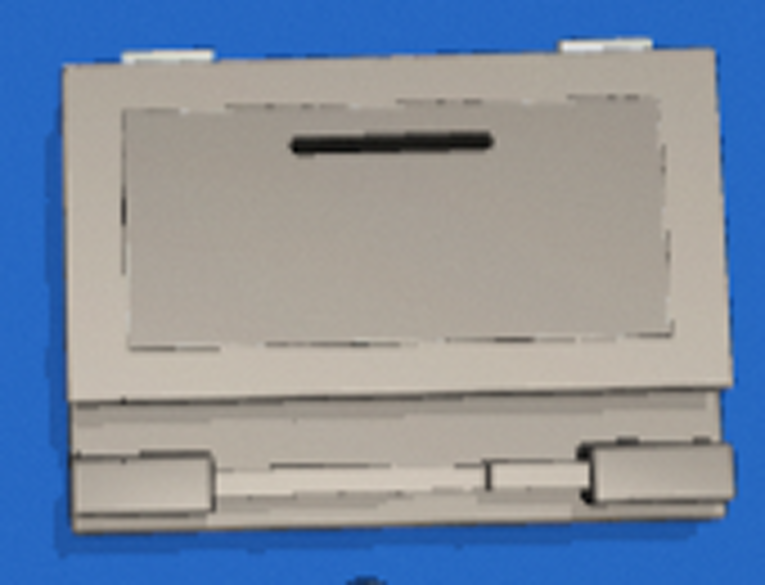

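View pics/topz2.png

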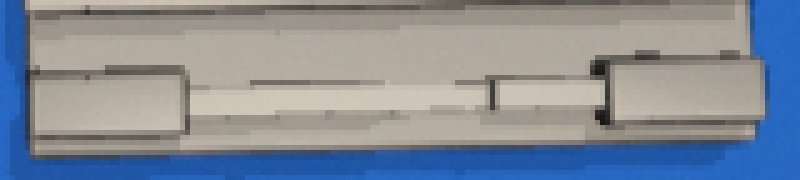

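View pics/sidez.png

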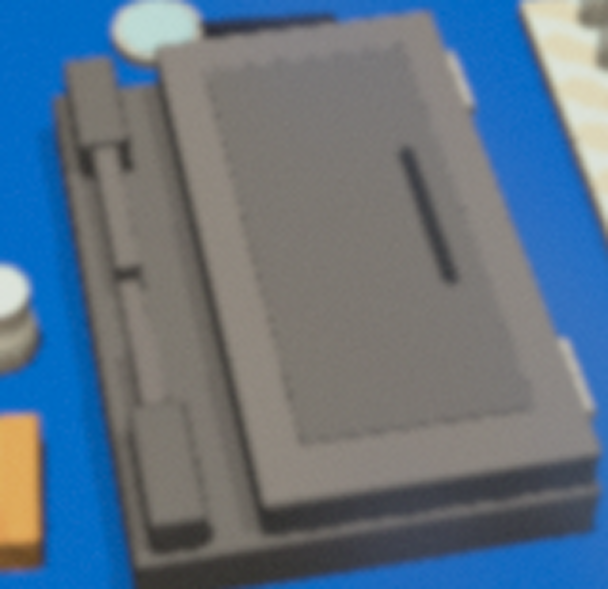

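```bash
cat > m.py <<'E'
from h import *
f=grab_frame("top"); g=grab_frame("side")
T=lambda a,b,z: ray(f,(a+.5)/4.5+235-.5,(b+.5)/4.5+135-.5,z)
S=lambda a,b,z: ray(g,(a+.5)/3.8+225-.5,(b+.5)/3.8+190-.5,z)
src=[];dst=[]
for n,a,b,p in [("bumpL f",212,510,(-121,100,78)),("bumpL b",212,453,(-89,100,78)),("bumpR f",592,502,(-121,-100,78)),("bumpR b",592,445,(-89,-100,78)),
  ("lidL",69,400,(-61,178,81)),("lidR",733,385,(-61,-178,81)),("lidBL",63,66,(125,178,81)),("lidBR",715,49,(125,-178,81)),("bumpR out f",735,498,(-121,-177,78)),("bumpR out b",733,443,(-89,-177,78)),("bumpL out f",74,515,(-121,177,78)),("stepL",75,531,(-130,180,45)),("stepR",723,516,(-130,-180,45))]:
    w=T(a,b,p[2]/1000); src.append(np.array(p[:2])/1e3); dst.append(w[:2]); print(n,w.round(4))
src=np.array(src);dst=np.array(dst)
ms,md=src.mean(0),dst.mean(0); a=src-ms;b=dst-md
th=np.arctan2((a[:,0]*b[:,1]-a[:,1]*b[:,0]).sum(),(a*b).sum())
M=np.array([[np.cos(th),-np.sin(th)],[np.sin(th),np.cos(th)]]); t=md-M@ms
print("yaw",th,"orig",t); print("res mm",((dst-src@M.T-t)*1e3).round(1).tolist())
W=lambda x,y: M@[x/1e3,y/1e3]+t
C=lambda w: (M.T@(w[:2]-t)*1e3).round(1)
for y in (100,-100): print("rail",y,W(-105,y))
for n,p in [("bumpL f near",(-121,177,78)),("bumpR out",(-121,-177,78)),("lidfront",(-61,0,81)),("notch-20",(-105,-20,72))]:
    w=W(p[0],p[1]); print(n,"side px",((proj(g,[*w,p[2]/1e3])-[225,190])*3.8).round(0))
print("dark line top z72",C(T(488,477,.072)),C(T(488,477,.058)))
print("dark line side z72",C(S(128,272,.072)),C(S(128,272,.058)))
for n,u,v in [("jar",318,272),("scopeL",243,283),("scopeR",284,284),("boxL",347,267),("boxR",383,291)]: print(n,C(ray(f,u,v,.04)), ray(f,u,v,.04).round(3))
E
python3 m.py
```

```text
bumpL f [0.5152 0.0411 0.078 ]
bumpL b [0.5454 0.0415 0.078 ]
bumpR f [ 0.5224 -0.1598  0.078 ]
bumpR b [ 0.5526 -0.16    0.078 ]
lidL [0.5723 0.118  0.081 ]
lidR [ 0.5853 -0.2343  0.081 ]
lidBL [0.7539 0.1254 0.081 ]
lidBR [ 0.7675 -0.2275  0.081 ]
bumpR out f [ 0.5257 -0.2351  0.078 ]
bumpR out b [ 0.5547 -0.2345  0.078 ]
bumpL out f [0.5115 0.1142 0.078 ]
stepL [0.5033 0.116  0.045 ]
stepR [ 0.5167 -0.237   0.045 ]
yaw 0.037090429105769804 orig [ 0.6386311  -0.05557806]
res mm [[1.2, 1.2], [-0.6, 0.4], [1.0, 0.2], [-0.8, -1.2], [1.2, -2.1], [1.0, 1.5], [-3.1, -1.5], [-2.7, 1.3], [1.4, 1.8], [-1.6, 1.2], [0.4, -2.7], [1.2, -3.5], [1.3, 3.2]]
rail 100 [0.52999513 0.04045956]
rail -100 [ 0.53741151 -0.15940289]
bumpL f near side px [63. 59.]
bumpR out side px [149. 525.]
lidfront side px [202. 249.]
notch-20 side px [134. 295.]
dark line top z72 [-105.4  -46.2] [-105.   -48.1]
dark line side z72 [-106.3   -1. ] [-105.    10.7]
jar [-179.8   13.8] [ 0.458 -0.049  0.04 ]
scopeL [-202.5  198.2] [0.429 0.135 0.04 ]
scopeR [-207.    97.8] [0.428 0.034 0.04 ]
boxL [-169.2  -57.7] [ 0.472 -0.12   0.04 ]
boxR [-229. -143.] [ 0.415 -0.207  0.04 ]
```

```bash
cat > go.py <<'E'
import sys
from h import *
# usage: case x,y mm, tcp z mm -> shift in current tool axes (cm) and turn
th=0.03709; t=np.array([0.63863,-0.05558]); M=np.array([[np.cos(th),-np.sin(th)],[np.sin(th),np.cos(th)]])
def show():
    s=ctrl.state(); p=s["tool_pos"]; c=M.T@(p[:2]-t)*1e3
    print("t",round(s["time_s"],2),"case xy",c.round(1),"z mm",round(p[2]*1e3,1),"F",s["force"].round(1),"M",s["moment"].round(2),"op",round(s["opening"],2),"q",s["joint_positions"].round(2))
    return s
if __name__=="__main__":
    s=show(); Rt=rot(s["eef_rot"]); print(Rt.as_matrix().round(3).tolist())
    if len(sys.argv)>3:
        x,y,z=map(float,sys.argv[1:4]); w=np.array([*(M@[x/1e3,y/1e3]+t),z/1e3])
        print("world",w,"shift cm",(Rt.inv().apply(w-s["tool_pos"])*100).round(2))
        for sg in (1,-1):
            yy=sg*np.array([M[0,1],M[1,1],0]); zz=np.array([0,0,-1.]); G=np.column_stack([np.cross(yy,zz),yy,zz])
            print("turn",(Rt.inv()*R.from_matrix(G)).as_rotvec().round(3))
E
python3 go.py -105 82 110
```

```text
t 0.35 case xy [-384.1  595.9] z mm 231.1 F [0.3 0.  0.1] M [ 0.02  0.01 -0.02] op 1.0 q [ 1.13  0.32  1.56 -0.    1.26 -0.02]
[[-0.914, 0.405, -0.0], [0.405, 0.914, -0.0], [0.0, -0.0, -1.0]]
world [0.53066153 0.02247005 0.11      ] shift cm [-47.61 -33.94  12.13]
turn [-0.    -0.    -0.454]
turn [-0.000e+00  1.000e-03  2.688e+00]
```

```bash
python3 -m jog '-4 -2.8 0 0 0 -0.04 0; -8 -5.7 0 0 0 -0.08 0; -12 -8.5 0 0 0 -0.12 0; -16 -11.3 0 0 0 -0.16 0; -20 -14.2 0 0 0 -0.2 0; -24 -17 0 0 0 -0.24 0; -28 -20 0 0 0 -0.28 0; -32 -22.8 0 0 0 -0.32 0; -36 -25.6 0 0 0 -0.36 0; -40 -28.5 0 0 0 -0.4 0; -44 -31.3 2 0 0 -0.43 0; -47.6 -33.9 5 0 0 -0.454 0; -47.6 -33.9 8 0 0 -0.454 0; -47.6 -33.9 10 0 0 -0.454 0; -47.6 -33.9 11 0 0 -0.454 0; -47.6 -33.9 11 0 0 -0.454 0; -47.6 -33.9 11 0 0 -0.454 0'; python3 - <<'E'
from h import *
import go; go.show()
for n in ("side","top","wrist"):
    i=grab_frame(n)["image"]; 
    if n=="side": i=cv2.resize(i[160:345,205:385],None,fx=3.2,fy=3.2,interpolation=cv2.INTER_CUBIC)
    if n=="top": i=cv2.resize(i[195:300,225:405],None,fx=4,fy=4,interpolation=cv2.INTER_CUBIC)
    cv2.imwrite(f"pics/{n}1.png",i)
E
python3 go.py -105 82 78
```

```text
time_s: 2.48
tool_pos: [0.5315, 0.0233, 0.1223]
eef_rot: [0.001, -0.019, 1.0, 0.0]
force: [0.3, 0.2, 0.9]
opening: 0.001
t 2.48 case xy [-104.2   82.8] z mm 122.3 F [0.3 0.2 0.9] M [ 0.02 -0.04 -0.02] op 0.0 q [ 0.02  0.35  1.82  0.    0.97 -1.59]
t 2.62 case xy [-104.4   82.8] z mm 122.2 F [0.1 0.4 1.1] M [ 0.04 -0.01  0.01] op -0.0 q [ 0.02  0.35  1.82  0.    0.97 -1.59]
[[-0.999, -0.037, 0.002], [-0.037, 0.999, 0.0], [-0.002, 0.0, -1.0]]
world [0.53066153 0.02247005 0.078     ] shift cm [ 0.07 -0.08  4.42]
turn [0.    0.002 0.   ]
turn [-3.000e-03  0.000e+00 -3.141e+00]
```

View pics/side1.png

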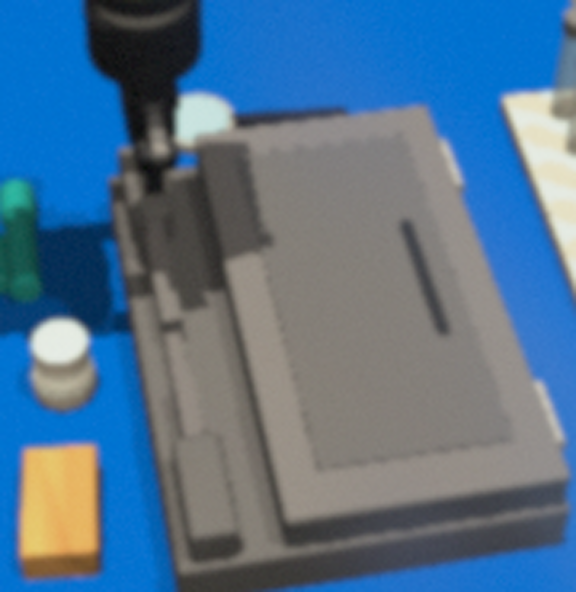

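View pics/wrist1.png

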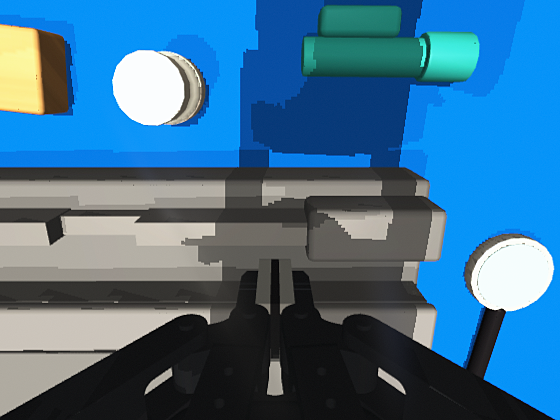

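View pics/top1.png

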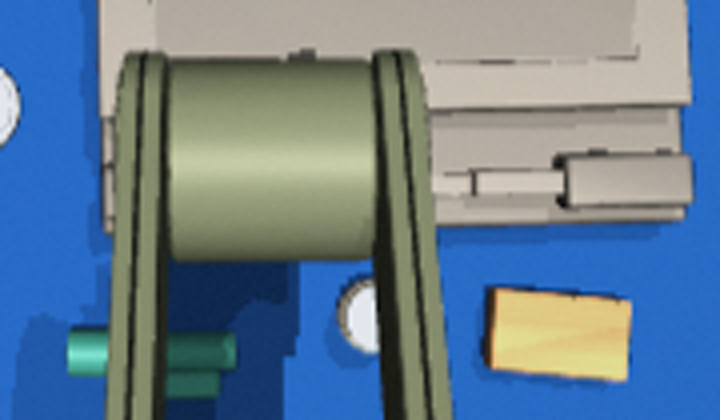

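```bash
python3 - <<'E'
from h import *
from go import M,t
f=grab_frame("wrist")
P=lambda x,y,z: proj(f,[*(M@[x/1e3,y/1e3]+t),z/1e3]).round(0)
for p in [(-98,100,72),(-112,100,72),(-89,100,78),(-121,100,78),(-98,3,72),(-112,3,72),(-98,-47,72),(-112,-47,72),(-99,3,58),(-99,-47,58),(-61,0,81)]: print(p,P(*p))
cv2.imwrite("pics/w2.png",cv2.resize(f["image"][160:300,0:330],None,fx=2.4,fy=2.4,interpolation=cv2.INTER_CUBIC))
E
```

```text
(-98, 100, 72) [304. 247.]
(-112, 100, 72) [304. 224.]
(-89, 100, 78) [304. 266.]
(-121, 100, 78) [306. 213.]
(-98, 3, 72) [135. 247.]
(-112, 3, 72) [133. 224.]
(-98, -47, 72) [ 49. 247.]
(-112, -47, 72) [ 44. 224.]
(-99, 3, 58) [144. 236.]
(-99, -47, 58) [ 62. 236.]
(-61, 0, 81) [132. 311.]
```

View pics/w2.png

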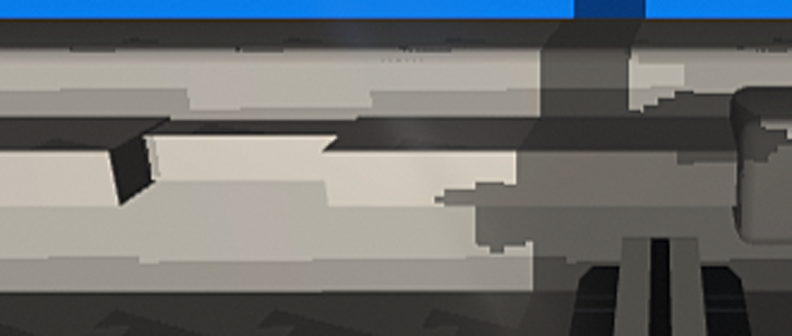

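```bash
python3 -m jog '0.07 -0.1 1.5 0 0 0 0; 0.07 -0.1 3 0 0 0 0; 0.07 -0.1 4 0 0 0 0; 0.07 -0.1 4.4 0 0 0 0; 0.07 -0.1 4.4 0 0 0 0; 0.07 -0.1 4.4 0 0 0 0'; python3 go.py -105 82 72
```

```text
time_s: 3.42
tool_pos: [0.5305, 0.0221, 0.0776]
eef_rot: [0.0, -0.019, 1.0, 0.0]
force: [-0.3, 0.6, 0.6]
opening: -0.001
t 3.42 case xy [-105.2   81.6] z mm 77.6 F [-0.3  0.6  0.6] M [ 0.05 -0.05  0.02] op -0.0 q [ 0.02  0.4   1.88  0.    0.86 -1.59]
[[-0.999, -0.037, 0.001], [-0.037, 0.999, 0.0], [-0.001, 0.0, -1.0]]
world [0.53066153 0.02247005 0.072     ] shift cm [-0.02  0.04  0.56]
turn [0.    0.001 0.   ]
turn [-1.000e-03  0.000e+00 -3.141e+00]
```

```bash
python3 -m jog '0 0 0.2 0 0 0 0; 0 0 0.4 0 0 0 0; 0 0 0.45 0 0 0 0; 0 0 0.45 0 0 0 0'; python3 -m jog '0 0 0.05 0 0 0 0; 0 0 0.05 0 0 0 0';python3 -m jog '0 0 0.05 0 0 0 0; 0 0 0.05 0 0 0 0'
```

```text
time_s: 3.92
tool_pos: [0.5301, 0.0221, 0.0728]
eef_rot: [-0.0, -0.019, 1.0, 0.0]
force: [0.6, -0.0, 0.3]
opening: 0.0
time_s: 4.18
tool_pos: [0.5301, 0.0221, 0.0723]
eef_rot: [0.0, -0.019, 1.0, 0.0]
force: [0.5, 0.9, 0.2]
opening: -0.001
time_s: 4.42
tool_pos: [0.5302, 0.0221, 0.0721]
eef_rot: [0.0, -0.019, 1.0, 0.0]
force: [-0.7, -0.1, 2.7]
opening: -0.001
```

```bash
python3 -m jog '0 0 0.05 0 0 0 0; 0 0 0.05 0 0 0 0'; python3 -m jog '0 0 0.03 0 0 0 0; 0 0 0.03 0 0 0 0'
```

```text
time_s: 4.68
tool_pos: [0.5302, 0.0221, 0.072]
eef_rot: [0.0, -0.019, 1.0, 0.0]
force: [-1.3, -1.0, 6.8]
opening: -0.004
time_s: 4.92
tool_pos: [0.5302, 0.0221, 0.072]
eef_rot: [0.0, -0.019, 1.0, 0.0]
force: [-2.0, -0.2, 8.5]
opening: 0.0
```

Contact at z = 72.0 mm with about 8 N, which matches the rail top. I'll nudge slightly left towards the end, then feel to the right.

```bash
python3 -m jog '0 0.2 0 0 0 0 0; 0 0.3 0 0 0 0 0; 0 0.3 0 0 0 0 0'; python3 go.py; python3 -m jog '0 -0.5 0 0 0 0 0; 0 -1 0 0 0 0 0; 0 -1.5 0 0 0 0 0; 0 -2 0 0 0 0 0; 0 -2.5 0 0 0 0 0; 0 -3 0 0 0 0 0; 0 -3.5 0 0 0 0 0; 0 -4 0 0 0 0 0; 0 -4 0 0 0 0 0'; python3 go.py
```

```text
time_s: 5.3
tool_pos: [0.5307, 0.0239, 0.072]
eef_rot: [0.001, -0.019, 1.0, -0.001]
force: [-1.4, -4.9, 7.6]
opening: -0.0
t 5.3 case xy [-105.    83.4] z mm 72.0 F [-1.4 -4.9  7.6] M [-0.88  0.15 -0.04] op -0.0 q [ 0.02  0.41  1.88 -0.    0.85 -1.58]
[[-0.999, -0.038, 0.002], [-0.038, 0.999, -0.002], [-0.002, -0.002, -1.0]]
time_s: 6.42
tool_pos: [0.5326, -0.0143, 0.072]
eef_rot: [0.001, -0.018, 1.0, 0.001]
force: [-0.6, 2.2, 6.1]
opening: 0.004
t 6.42 case xy [-104.5   45.2] z mm 72.0 F [-0.6  2.2  6.1] M [0.4  0.04 0.02] op 0.0 q [-0.05  0.41  1.88  0.    0.85 -1.66]
[[-0.999, -0.036, 0.003], [-0.036, 0.999, 0.001], [-0.003, 0.001, -1.0]]
```

```bash
python3 -m jog '0.02 -0.5 0.02 0 0 0 0; 0.05 -1 0.02 0 0 0 0; 0.05 -1.5 0.02 0 0 0 0; 0.05 -2 0.02 0 0 0 0; 0.05 -2.5 0.02 0 0 0 0; 0.05 -3 0.02 0 0 0 0; 0.05 -3.5 0.02 0 0 0 0; 0.05 -4 0.02 0 0 0 0; 0.05 -4 0.02 0 0 0 0'; python3 go.py;  python3 -m jog '0 -0.4 0 0 0 0 0; 0 -0.8 0 0 0 0 0; 0 -1.1 0 0 0 0 0; 0 -1.1 0 0 0 0 0'; python3 go.py;  python3 -m jog '0 -0.4 0 0 0 0 0; 0 -0.8 0 0 0 0 0; 0 -0.8 0 0 0 0 0'; python3 go.py
```

```text
time_s: 7.55
tool_pos: [0.5336, -0.0541, 0.072]
eef_rot: [0.001, -0.018, 1.0, 0.001]
force: [0.1, 2.9, 8.4]
opening: 0.001
t 7.55 case xy [-104.9    5.4] z mm 72.0 F [0.1 2.9 8.4] M [ 0.67  0.06 -0.03] op 0.0 q [-0.12  0.41  1.87  0.    0.85 -1.73]
[[-0.999, -0.036, 0.003], [-0.036, 0.999, 0.002], [-0.003, 0.002, -1.0]]
time_s: 8.05
tool_pos: [0.5327, -0.0661, 0.0705]
eef_rot: [-0.0, -0.019, 1.0, -0.0]
force: [0.8, -0.6, -0.6]
opening: 0.003
t 8.05 case xy [-106.3   -6.6] z mm 70.5 F [ 0.8 -0.6 -0.6] M [0.06 0.03 0.08] op 0.0 q [-0.14  0.42  1.87 -0.    0.85 -1.75]
[[-0.999, -0.037, -0.001], [-0.037, 0.999, -0.0], [0.001, -0.0, -1.0]]
time_s: 8.43
tool_pos: [0.5332, -0.0742, 0.0707]
eef_rot: [-0.0, -0.018, 1.0, 0.0]
force: [-0.9, 0.2, -0.6]
opening: 0.001
t 8.43 case xy [-106.   -14.7] z mm 70.7 F [-0.9  0.2 -0.6] M [ 0.07 -0.02  0.03] op 0.0 q [-0.16  0.42  1.87  0.    0.86 -1.77]
[[-0.999, -0.037, -0.0], [-0.037, 0.999, 0.0], [0.0, 0.0, -1.0]]
```

The finger dropped off the rail's edge before y = -7, which confirms the notch. I'll centre on it and go down.

```bash
python3 -m jog '-0.05 -0.4 0 0 0 0 0; -0.1 -0.7 0 0 0 0 0; -0.1 -0.7 0 0 0 0 0; -0.1 -0.7 0.4 0 0 0 0; -0.1 -0.7 0.8 0 0 0 0; -0.1 -0.7 1.0 0 0 0 0; -0.1 -0.7 1.0 0 0 0 0'; python3 go.py; python3 -m jog '0 0 0.1 0 0 0 0; 0 0 0.2 0 0 0 0; 0 0 0.3 0 0 0 0; 0 0 0.3 0 0 0 0'; python3 go.py
```

```text
time_s: 9.3
tool_pos: [0.5343, -0.0807, 0.0605]
eef_rot: [-0.0, -0.019, 1.0, 0.0]
force: [0.0, 0.7, 0.7]
opening: 0.0
t 9.3 case xy [-105.2  -21.3] z mm 60.5 F [0.  0.7 0.7] M [ 0.01 -0.04  0.03] op 0.0 q [-0.17  0.43  1.87  0.    0.84 -1.78]
[[-0.999, -0.037, -0.001], [-0.037, 0.999, 0.0], [0.001, 0.0, -1.0]]
time_s: 9.8
tool_pos: [0.5345, -0.0808, 0.0579]
eef_rot: [0.0, -0.019, 1.0, 0.0]
force: [0.7, 1.1, 1.9]
opening: 0.001
t 9.8 case xy [-105.   -21.4] z mm 57.9 F [0.7 1.1 1.9] M [ 0.03  0.05 -0.06] op 0.0 q [-0.17  0.44  1.88  0.    0.83 -1.78]
[[-0.999, -0.037, 0.0], [-0.037, 0.999, 0.0], [-0.0, 0.0, -1.0]]
```

Contact with the key at 58 mm. Pressing it the 8 mm.

```bash
python3 -m jog '0 0 0.1 0 0 0 0; 0 0 0.2 0 0 0 0; 0 0 0.3 0 0 0 0; 0 0 0.4 0 0 0 0; 0 0 0.5 0 0 0 0; 0 0 0.6 0 0 0 0; 0 0 0.7 0 0 0 0; 0 0 0.7 0 0 0 0'; python3 -m jog '0 0 0.1 0 0 0 0; 0 0 0.2 0 0 0 0; 0 0 0.2 0 0 0 0';python3 -m jog '0 0 0.1 0 0 0 0; 0 0 0.1 0 0 0 0; 0 0 0.1 0 0 0 0'
```

```text
time_s: 10.8
tool_pos: [0.5345, -0.0808, 0.0506]
eef_rot: [0.0, -0.019, 1.0, 0.0]
force: [1.2, 0.2, 2.8]
opening: -0.001
time_s: 11.18
tool_pos: [0.5346, -0.0809, 0.0499]
eef_rot: [0.0, -0.019, 1.0, -0.0]
force: [-2.2, 0.5, 12.6]
opening: -0.002
time_s: 11.55
tool_pos: [0.5346, -0.0809, 0.0499]
eef_rot: [0.001, -0.019, 1.0, -0.0]
force: [-5.1, -0.4, 19.1]
opening: -0.001
```

Bottomed out at 49.9 mm with 19 N. Withdrawing straight up.

```bash
python3 -m jog '0 0 -0.3 0 0 0 0; 0 0 -1 0 0 0 0; 0 0 -2.5 0 0 0 0; 0 0 -5 0 0 0 0; 0 0 -8 0 0 0 0; 0 0 -12 0 0 0 0; 0 0 -15 0 0 0 0; 3 0 -18 0 0 0 0; 8 0 -19 0 0 0 0; 13 0 -19 0 0 0 0; 17 0 -19 0 0 0 0; 17 0 -19 0 0 0 0; 17 0 -19 0 0 0 0'; python3 - <<'E'
from h import *
import go; go.show()
for n in ("side","top"):
    i=grab_frame(n)["image"]
    i=cv2.resize(i[160:385,185:385] if n=="side" else i[130:310,200:440],None,fx=2.6 if n=="side" else 3.2,fy=2.6 if n=="side" else 3.2,interpolation=cv2.INTER_CUBIC)
    cv2.imwrite(f"pics/{n}3.png",i)
cv2.imwrite("pics/wrist3.png",grab_frame("wrist")["image"])
E
```

```text
time_s: 13.18
tool_pos: [0.3654, -0.0873, 0.2385]
eef_rot: [0.001, -0.019, 1.0, -0.0]
force: [0.4, 0.4, 0.5]
opening: 0.004
t 13.18 case xy [-274.2  -21.6] z mm 238.5 F [0.4 0.4 0.5] M [-0.02  0.   -0.04] op 0.0 q [-0.27 -0.01  1.95  0.    1.2  -1.87]
```

View pics/side3.png

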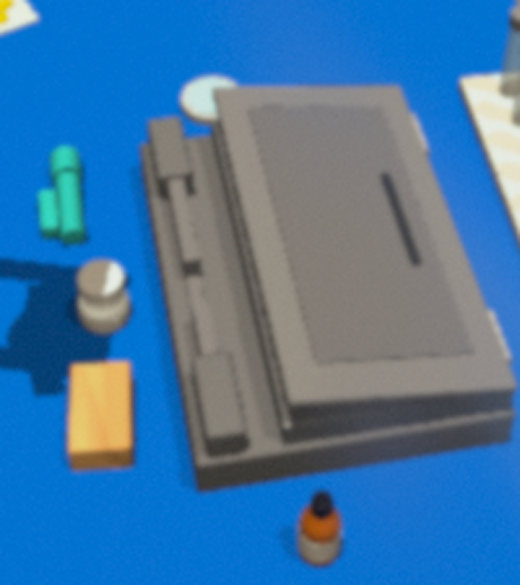

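View pics/top3.png

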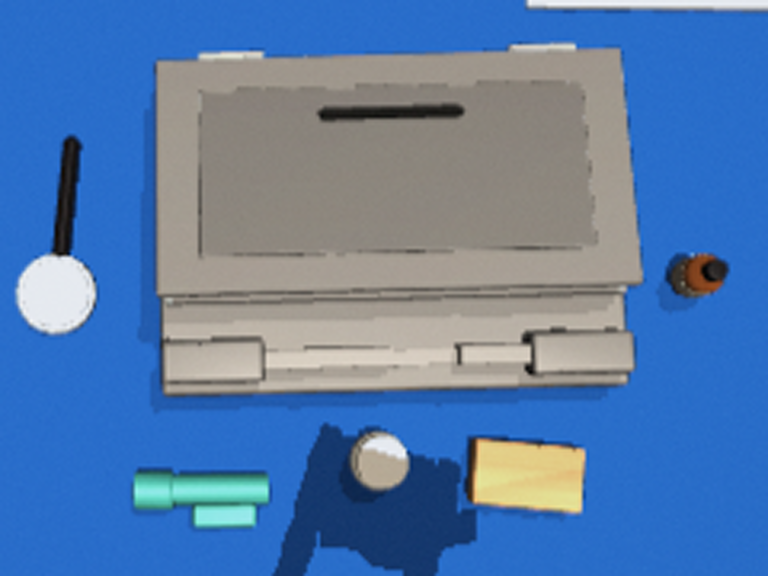

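View pics/wrist3.png

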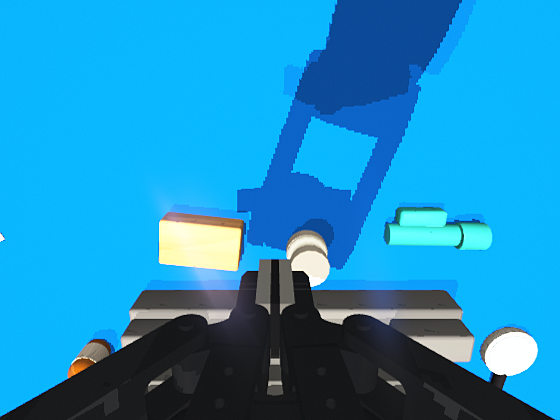

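The side and top pictures show the lid ajar. Its front edge grew from 147.6 to 151.3 px wide, which is about 25 mm of rise (28 expected). The bystanders are where they were and the hand is clear.

```bash
python3 -c "
from rig import ctrl
print(ctrl.job_done())"
```

```text
the job is handed in; nothing more can be done
None
```

The case is open: the release key is fully down, the lid is ajar, and I handed the job in at about 13 s of the 54 s allowed.

- **Feeling along the rail:** I set the closed fingertips on the rail near its left end, centred about 17 mm in from the end so they cleared the corner bumper. Contact came at 72.0 mm. I slid right with 6–8 N until they dropped off the edge of the notch. That agreed with the pictures, which put the notch centre near y = -22 mm in the case frame.
- **Pressing the key:** The fingers met the key at 57.9 mm and I pressed until it stopped at 49.9 mm with 19 N, which matches the full 8 mm of travel. I then withdrew straight up and back.
- **Last checks:** The pictures show the lid raised evenly. Its front edge is up by roughly 25 mm, a coarse pixel estimate against the 28 mm given. The bystanders looked unmoved by eye, and the wrist force was about zero with the hand clear. No check failed. I did not take a picture while the key was held down.

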